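# Put the mate cup away behind the sliding guard

## Task

Put the red mate cup away: slide the blue-framed guard door all the way over in front of the white yerbera, stand the cup upright with its whole foot on the cork mat in the free bay and let go of it, then slide the guard all the way back across so that it fully covers the cup's bay. Which bay is free changes, so look first, and leave the yerbera, tins, sugar pot and bombilla where they are.

Things in the scene. Friction and masses are not known exactly. Their poses are not given: they have to be found in the camera images.
- station: Fixed aluminium station, 180 deep (x) x 400 wide (y) mm; origin centre of underside, on the table; x points to its back, away from the robot, y to its left. Floor 10 mm thick, end walls 8 mm thick up to z 120 mm, back open but for a rail up to z 40 mm. Two bays with no wall between, centred at x 0, y +92 (left) and -92 mm (right). Front track strips x -63 to -89 mm, tops z 14 mm.
- rack_edge (a point): Middle of the front edge of the rack of 8 mm steel wires lying over the rear half of both bays: underside at z 180 mm, top 188 mm, from station x +8 mm (this point) back to +92 mm, full width. It bars an upright gripper from the middle of a bay: lean the tool back towards the robot. Axes as the station's; point at z 184 mm.
- guard (a joint): Travel of the guard door along the station's +y, in m: 0 = fully right (covers right bay, y -184 to 0 mm), 0.184 = fully left (covers left bay). Starts near the middle, blocking half of each bay; stays where left; about 2 N moves it. Clear panel, blue frame, 184 wide x 108 high x 10 mm thick, its middle plane at station x = -76 mm, top at z 118 mm.
- guard_handle (a point): Grip point in the guard's handle, an upright blue fin at the middle of the door's width: 16 mm thick (station y), reaching 54 mm towards the robot from the door's middle plane, z 55 to 125 mm. The point is 32 mm in front of that plane, 22 mm under the fin's top, mid-thickness; axes as the station's.
- mat: Fixed round cork mat, 92 mm diameter, 4 mm thick, on the station's floor in the centre of the free bay (left or right); origin at the centre of its underside, top 14 mm above the table.
- cup: Red enamel mate cup, loose, open top, no handle: straight round wall, 62 mm outer diameter, 85 mm high, wall 4 mm, about 160 g; origin at the centre of its underside, z up. Starts upright on the table to the left or right in front of the station.
- yerbera: White plastic yerba box with a sliding latch on top, 94 (x) x 104 (y) x 144 mm high, loose, standing in the other bay; origin at the centre of its underside. Leave in place.
- tins: Pair of stacked round aluminium tins in one piece, 100 mm diameter, 130 mm high, loose on the table on the side where the cup is not; origin at the centre of the underside. Leave in place.
- sugar_pot: Blue ceramic sugar pot, 56 mm diameter, 60 mm high, loose; stands close to the cup (about 82 mm between centres) in any direction; origin at the centre of the underside. Leave in place.
- bombilla: Ridged metal bombilla lying on the table in front of the station, 200 mm long along its x, 18 mm wide, 12 mm high; origin under its middle. Leave in place.
There are look-alikes about, which are no part of the job. Of the things that look like the cup, take the one that is farthest to the robot's right at the start.

How it is judged:
By the outcome, as a careful person would: the job done as asked, in the order asked, and still so for the second after the job is handed in, with the robot touching nothing.
It also fails if it takes over 72 s, if anything falls off the work surface, if the arm or the gripper's body presses on something with over 40 N, if the wrist force passes 120 N, or if a joint passes its speed limit or range.

## Robot

A 6-joint arm with a two-finger parallel gripper is mounted at the origin on the work surface. World frame = base frame: x ahead of the robot, y to its left, z up, the work surface at z = 0. Lengths are in m, angles in degrees, forces in N, time in s.
With the tool pointing down it reaches from about 0.325 to 0.775 m from the base axis. Payload 5.5 kg.
Tool frame: the origin (TCP) lies at the centre of the arm's flange, where the gripper is bolted on; the fingertips stand 182 mm ahead of it and the grasp point (between the pads) lies 163 mm ahead of it; z points along the fingers, y is the direction in which the jaws open and shut (so a half turn about z gives the same grasp; the last joint's range is limited). The gripper opens to 88 mm and grips with 3 to 60 N. Pads are 20 mm wide; open, the fingers measure 115 mm over their backs; the gripper's body (75 mm by 178 mm) begins 61 mm behind the grasp point.
Start: joints at [59.949, 5.22, 70.514, -0, 104.267, -3.249], TCP at [0.271, 0.536, 0.405] pointing down, gripper open.
Joint ranges: [-164.24, 164.24], [-49.07, 125.15], [9.68, 141.18], [-86.29, 266.29], [3.28, 154.24], [-151.56, 151.56]. Speed limits (degrees/s): [147.25, 147.25, 172.46, 180, 180, 180].

## Interface

Orientations are given as [roll, pitch, yaw] about the fixed x, y, z axes, in that order (R = Rz(yaw) Ry(pitch) Rx(roll)).
In Python, from station import r gives the robot as it stands. The module is installed in compiled form; this text tells all that it offers. Calls block until the motion is done:
- r.reach(position, orientation): joint-space move of the TCP to a pose.
- r.servo_line(position, rotation=None, speed=0.15): straight line of the TCP; rotation=None keeps the orientation; speed is the mean speed in m/s.
- r.move_joints(angles): joint-space move.
- r.let_go() and r.grab(squeeze=None): open the fingers fully, or close them until they stop; squeeze is the grip in N (None keeps the last).
- r.wait(seconds).
- r.inverse_kinematics(position, orientation): joint angles nearest the present ones, or None.
- r.sense(): the state.
- r.snapshot(name): name is "side" or "top" or "wrist"; returns a dict with "frame" (480x640x3 uint8, red, green, blue), "fx", "fy", "cx", "cy" (pixels), "R" (3x3) and "t" (3): a world point X has camera coordinates R X + t. Camera axes: x right, y down, z forward; pixel columns grow to the right and rows downward; lengths in m; the calibration is good to about 2 mm. A picture is of the moment at which its call begins. There is no depth.
A pose or a line that the arm cannot do raises r.IKError and nothing moves.
- r.hand_in(): hands the job in, once; it reports no verdict.
The state is a dict: "clock": time; "joints": joint angles; "joint_vel": joint speeds; "joint_torque": joint torques, N m; "tcp_pos": TCP position; "orientation": TCP orientation; "contact_force": force on the tool from outside, world axes, zero at the start; "torque": the same for the moment, N m; "opening": finger opening in m.
Only numpy, scipy, OpenCV 4.12 (cv2) and the standard library are available. Lean on these libraries where they do the work, as an engineer would, in place of code of your own. Each camera call takes 0.05 s, during which the arm holds its last target.

## Working session

There is one attempt and no reset: what is moved stays moved. The work goes in short steps, each a Python script; the robot and the scene stay as the last script left them, time stands still between calls to the robot, and variables do not carry over. Pictures are saved under pics/ and viewed, and the job is handed in when it is done.

```bash
mkdir -p pics; cat > h.py <<'E'
from station import r
import numpy as np, cv2, json
def snap(n,f):
    s=r.snapshot(n); cv2.imwrite(f'pics/{f}.png',s['frame'][:,:,::-1])
    d={k:(np.array(v).tolist()) for k,v in s.items() if k!='frame'}
    json.dump(d,open(f'pics/{f}.json','w')); return s
def load(f): return json.load(open(f'pics/{f}.json'))
def px(d,X):
    c=np.array(d['R'])@np.array(X)+np.array(d['t']); return np.array([d['fx']*c[0]/c[2]+d['cx'],d['fy']*c[1]/c[2]+d['cy']])
def onz(d,u,v,z):
    R=np.array(d['R']);t=np.array(d['t']); C=-R.T@t
    w=R.T@np.array([(u-d['cx'])/d['fx'],(v-d['cy'])/d['fy'],1]); return C+w*(z-C[2])/w[2]
def crop(f,x0,y0,x1,y1,k,o):
    im=cv2.imread(f'pics/{f}.png')[y0:y1,x0:x1]; cv2.imwrite(f'pics/{o}.png',cv2.resize(im,None,fx=k,fy=k,interpolation=cv2.INTER_CUBIC))
E
python3 - <<'E'
from h import *
snap('side','s0');snap('top','t0')
for f in('s0','t0'):
    d=load(f);print(d['fx'],d['cx'],d['cy'],np.round(d['R'],3).tolist(),np.round(-np.array(d['R']).T@d['t'],3))
print(r.sense())
E
```

```text
587.4170365767267 311.7784245314502 232.82300268014922 [[0.996, -0.087, 0.013], [-0.052, -0.707, -0.705], [0.071, 0.702, -0.709]] [ 0.401 -0.982  1.128]
462.63721492530414 319.597268829082 245.94008087357648 [[0.013, -0.999, -0.036], [-0.983, -0.006, -0.183], [0.183, 0.037, -0.982]] [ 0.336 -0.002  1.059]
{'clock': 0.1, 'joints': array([ 5.99484057e+01,  5.25752070e+00,  7.05755227e+01, -3.24353559e-06,
        1.04266339e+02, -3.24940449e+00]), 'joint_vel': array([ 0.01878387, -0.00085497, -0.21064403, -0.02549476,  0.05391269,
        0.00050652]), 'joint_torque': array([ 2.35625077e-03, -4.47856021e+01, -4.07571673e+01,  6.99742092e-02,
        2.83230148e-02, -7.83982159e-05]), 'tcp_pos': array([0.27057863, 0.53557696, 0.40362764]), 'orientation': array([-1.79900777e+02, -5.63011328e-03,  1.53197804e+02]), 'contact_force': array([ 0.20589756,  0.81306661, -0.5284547 ]), 'torque': array([-0.06397385,  0.03285301, -0.00526915]), 'opening': 0.08748397630114325}
```

View pics/s0.png

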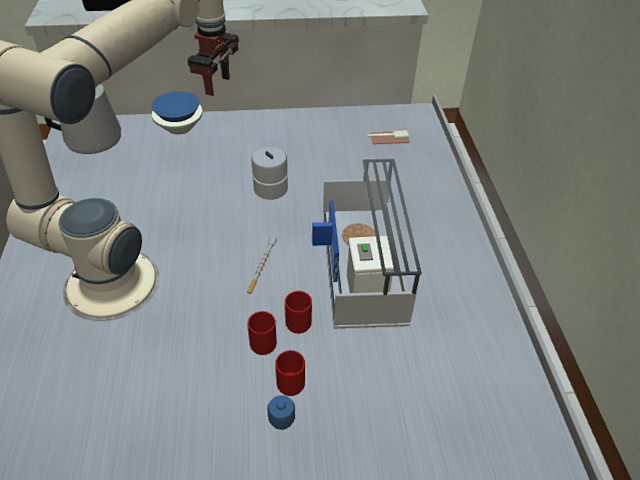

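View pics/t0.png

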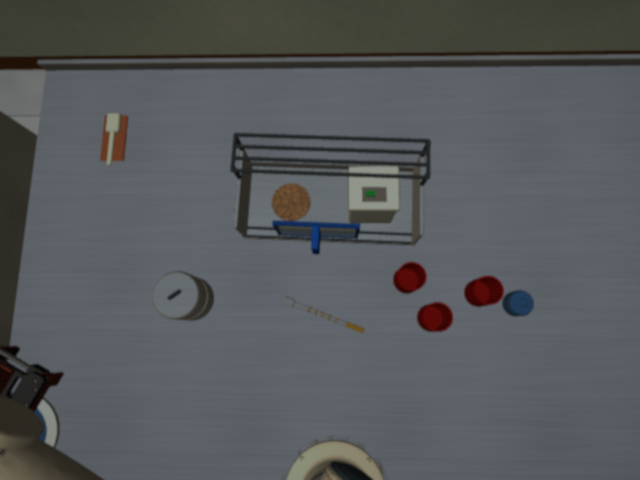

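The top view shows the cork mat at (291,202), so the left bay is free, and the yerbera at (373,190) in the right bay. There are three red cups at top pixels (410,278), (434,317) and (484,291). The last one is farthest right, next to the sugar pot at (518,303). I'll enlarge to confirm and measure.

```bash
python3 - <<'E'
from h import *
crop('t0',380,250,550,345,4.5,'t0cups'); crop('t0',225,120,440,265,3.5,'t0st'); crop('s0',300,150,430,335,3.2,'s0st'); crop('s0',230,280,330,435,3.8,'s0cups')
E
```

```text
(no output)
```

View pics/t0cups.png

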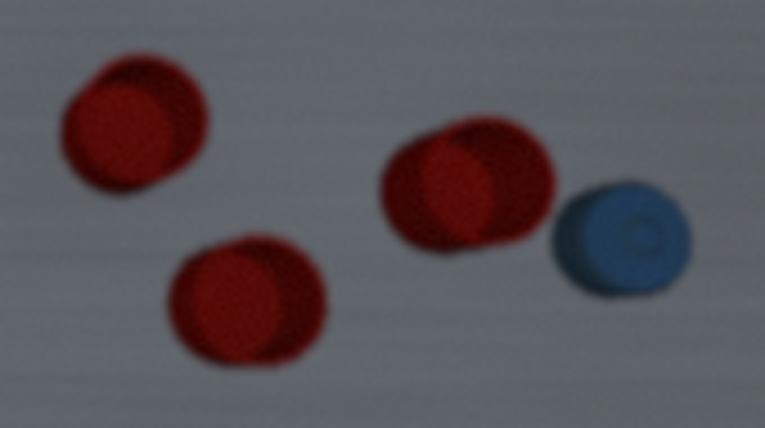

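View pics/t0st.png

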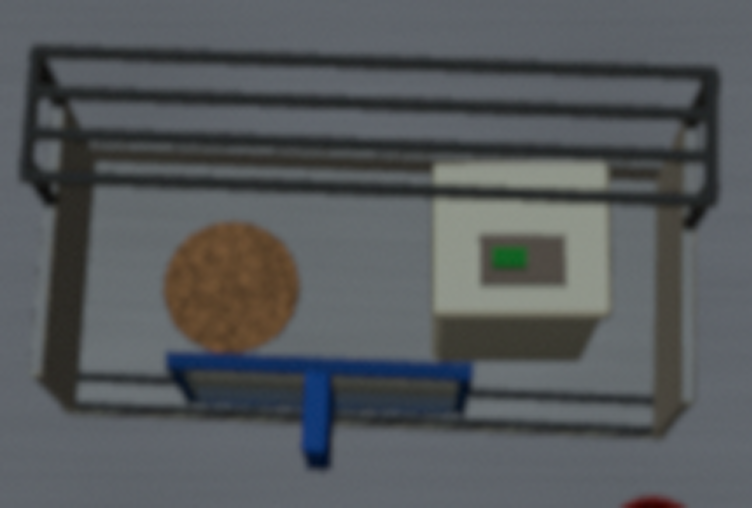

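View pics/s0st.png

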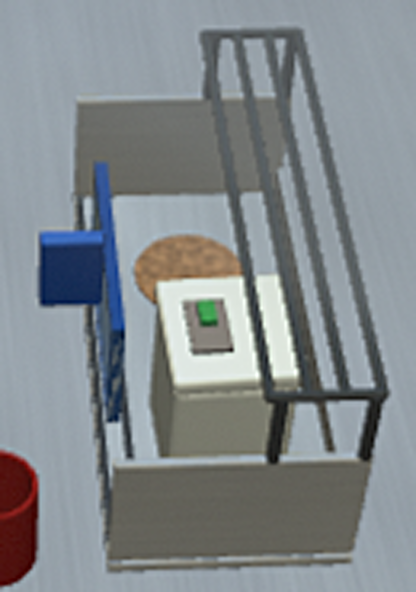

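View pics/s0cups.png

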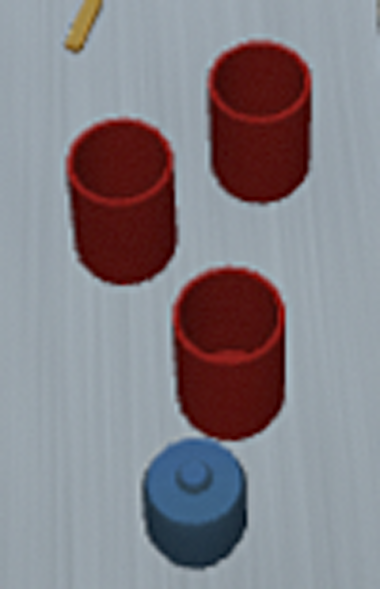

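```bash
cat > fit.py <<'E'
from h import *
from scipy.optimize import least_squares
T=load('t0');S=load('s0')
def tp(a,b): return (225+a/3.5,120+b/3.5)
def sp(a,b): return (300+a/3.2,150+b/3.2)
obs=[(T,tp(38,378),(-.09,.2,.12)),(T,tp(75,410),(-.09,.2,.0)),(T,tp(692,402),(-.09,-.2,.12)),(T,tp(657,437),(-.09,-.2,0)),
(T,tp(232,287),(0,.092,.014)),
(S,sp(115,462),(-.09,-.2,.12)),(S,sp(108,570),(-.09,-.2,0)),(S,sp(370,460),(.09,-.2,.12)),(S,sp(350,568),(.09,-.2,0)),(S,sp(77,98),(-.09,.2,.12))]
def W(p,q): c,s=np.cos(p[2]),np.sin(p[2]); return np.array([p[0]+c*q[0]-s*q[1],p[1]+s*q[0]+c*q[1],q[2]])
f=lambda p:np.concatenate([px(d,W(p,q))-np.array(o) for d,o,q in obs])
so=least_squares(f,[.6,0,0],loss='soft_l1')
P=so.x
if __name__=='__main__':
    print(P,np.degrees(P[2]));print(np.round(f(P).reshape(-1,2),1).tolist())
    print('cup T',onz(T,488.5,290.5,.085),'S',onz(S,230+229/3.8,280+314/3.8,.085))
    print('cup2 T',onz(T,380+144/4.5,250+122/4.5,.085),'S',onz(S,230+260/3.8,280+83/3.8,.085))
    print('cup3 T',onz(T,380+262/4.5,250+300/4.5,.085),'S',onz(S,230+121/3.8,280+163/3.8,.085))
    print('pot T',onz(T,380+633/4.5,250+239/4.5,.055),'S',onz(S,230+195/3.8,280+483/3.8,.055))
    # handle top centre
    for j in (.08,.092,.1,.11):
        print(j,px(T,W(P,(-.108,j-.092,.125))),px(S,W(P,(-.13,j-.092-.008,.125))))
    print(tp(317,410),'handle near end top',tp(316,462), sp(40,236))
    print(P, 'mat',W(P,(0,.092,.014)))
E
python3 fit.py
```

```text
[ 0.63349135  0.01332604 -0.03802682] -2.1787762793041017
[[-3.2, -1.5], [-2.5, 0.8], [2.3, -0.3], [2.5, 0.5], [0.1, -0.8], [-0.8, 1.8], [-0.7, 0.4], [1.1, -0.1], [0.2, -1.5], [-0.4, -2.1]]
cup T [ 0.42533767 -0.3173337   0.085     ] S [ 0.42866806 -0.3209808   0.085     ]
cup2 T [ 0.45193631 -0.16007191  0.085     ] S [ 0.4565428  -0.16514759  0.085     ]
cup3 T [ 0.37033383 -0.21192131  0.085     ] S [ 0.3733232  -0.21660659  0.085     ]
pot T [ 0.40193209 -0.39316957  0.055     ] S [ 0.40546636 -0.40260249  0.055     ]
0.08 [333.32670796 238.76288807] [312.81134539 236.3751815 ]
0.092 [327.50398218 238.51403405] [312.56066007 232.82314815]
0.1 [323.62577607 238.3482857 ] [312.39519298 230.47859675]
0.11 [318.78207525 238.14127365] [312.19019506 227.57392154]
(315.57142857142856, 237.14285714285714) handle near end top (315.2857142857143, 252.0) (312.5, 223.75)
[ 0.63349135  0.01332604 -0.03802682] mat [0.63698897 0.10525953 0.014     ]
```

The enlarged crop confirms the target: the rightmost red cup, at world (0.427,-0.319), next to the blue sugar pot at (0.404,-0.398). The free bay is on the left, so I start by sliding the guard right.

```bash
cat > g.py <<'E'
from fit import *
from scipy.spatial.transform import Rotation as Ro
def pose(g,az,lean,sign):
    L=np.radians(lean);a=np.radians(az)
    z=np.array([np.sin(L)*np.cos(a),np.sin(L)*np.sin(a),-np.cos(L)]); y=sign*np.array([-np.sin(a),np.cos(a),0]); x=np.cross(y,z)
    R=np.stack([x,y,z],1)
    return np.array(g)-.163*z, Ro.from_matrix(R).as_euler('xyz',degrees=True)
def ik(g,az,lean,s): 
    p,o=pose(g,az,lean,s); return r.inverse_kinematics(p.tolist(),o.tolist())
yd=np.degrees(P[2])
E
python3 - <<'E'
from g import *
print('fin',onz(T,*tp(317,400),.125),onz(T,*tp(316,455),.125),'S',onz(S,312.5,223.75,.125))
print('pred j=.115',W(P,(-.108,.115-.092,.103)))
print('tins',onz(T,177,295,.13))
for s in(1,-1):
    print('sign',s)
    for n,a in dict(hand=(W(P,(-.108,.023,.103)),yd,0),hand0=(W(P,(-.108,-.092,.103)),yd,0),handL=(W(P,(-.108,.092,.103)),yd,0),cup=((.427,-.319,.065),-60,30),cup74=((.427,-.319,.065),-40,30),pre=(W(P,(-.16,.092,.12)),yd,30),place=(W(P,(0,.092,.081)),yd,30)).items():
        q=ik(*a,s); print(n,None if q is None else np.round(q,0))
E
```

```text
fin [0.53434165 0.04216054 0.125     ] [0.50138296 0.04227312 0.125     ] S [0.50588605 0.04146411 0.125     ]
pred j=.115 [0.52644383 0.04041532 0.103     ]
tins [0.40608726 0.32117559 0.13      ]
sign 1
hand [  1.  -5.  95.   0.  90. -87.]
hand0 [ -12.   -5.   95.    0.   90. -100.]
handL [  8.  -3.  93.   0.  90. -80.]
cup [-32. -26. 121. -16.  59. -57.]
cup74 [-41. -30. 123.   0.  57. -91.]
pre [ 15. -39. 123.  -9.  67. -72.]
place [  9.  -9. 106.  -7.  54. -76.]
sign -1
hand [ 1. -5. 95. -0. 90. 93.]
hand0 [-12.  -5.  95.  -0.  90.  80.]
handL [  8.  -3.  93.  -0.  90. 100.]
cup [-32. -26. 121. -16.  59. 123.]
cup74 [-41. -30. 123.   0.  57.  89.]
pre [ 15. -39. 123.  -9.  67. 108.]
place [  9.  -9. 106.  -7.  54. 104.]
```

```bash
python3 - <<'E'
from g import *
y0=.0245
p,o=pose(W(P,(-.108,y0,.20)),yd,0,1); r.reach(p.tolist(),o.tolist())
p,_=pose(W(P,(-.108,y0,.103)),yd,0,1); r.servo_line(p.tolist(),speed=.15)
r.grab(12); s=r.sense(); print(s['clock'],s['opening'],s['contact_force'],s['tcp_pos'],p)
for y in (-.06,-.086,-.092,-.095):
    p,_=pose(W(P,(-.108,y,.103)),yd,0,1); r.servo_line(p.tolist(),speed=.1 if y>-.08 else .04)
    s=r.sense(); print(y,s['clock'],s['contact_force'].round(1),s['tcp_pos'].round(4),s['opening'])
snap('top','t1')
crop('t1',225,120,440,265,3.5,'t1st')
E
```

```text
4.0 0.015710355655530292 [-0.73187016  1.92911877 -0.20119792] [0.5265057  0.04213181 0.26594951] [0.52650086 0.04191424 0.266     ]
-0.06 4.9917 [ 2.3 -1.6 -1.8] [ 0.5233 -0.0427  0.266 ] 0.016007625447324484
-0.086 5.7917 [ 3.2 -2.4 -2.5] [ 0.5223 -0.069   0.266 ] 0.015925596608805274
-0.092 6.0917 [ 4.4  8.  -1.8] [ 0.5222 -0.0731  0.266 ] 0.015644581554990235
-0.095 6.3417 [ 3.2 19.7 -0.1] [ 0.5222 -0.074   0.2659] 0.015833551390855995
```

View pics/t1st.png

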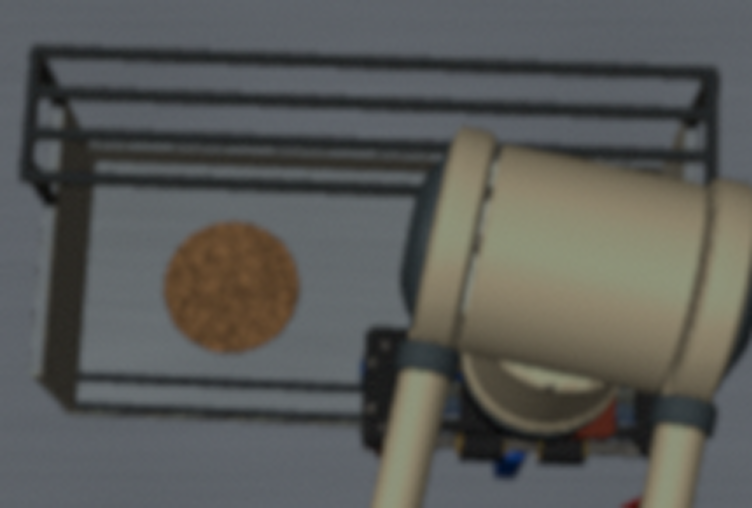

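Mat is fully uncovered at crop (232,287), and the guard stopped firmly at its right end, with 20 N of resistance at y=-0.074. Next is the cup.

```bash
python3 - <<'E'
from g import *
r.let_go()
p,_=pose(W(P,(-.108,-.092,.21)),yd,0,1); r.servo_line(p.tolist(),speed=.2)
p,o=pose((.427,-.319,.20),-60,30,1); r.reach(p.tolist(),o.tolist())
snap('side','s2');snap('top','t2')
print(r.sense()['clock'])
crop('s2',220,180,440,440,2.3,'s2c');crop('t2',225,120,560,365,2.3,'t2c')
E
```

```text
9.375
```

View pics/s2c.png

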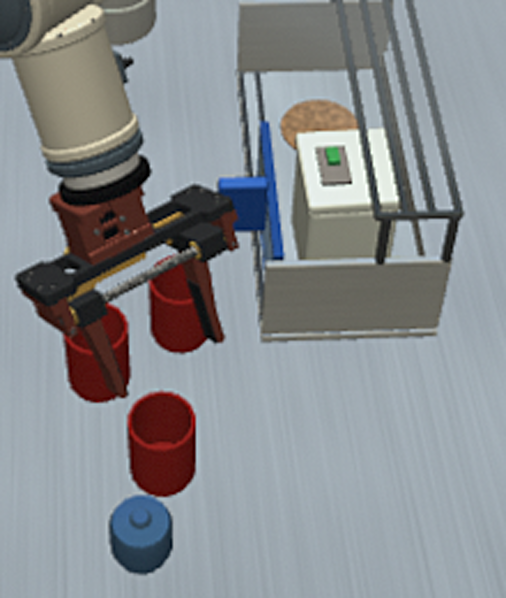

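View pics/t2c.png

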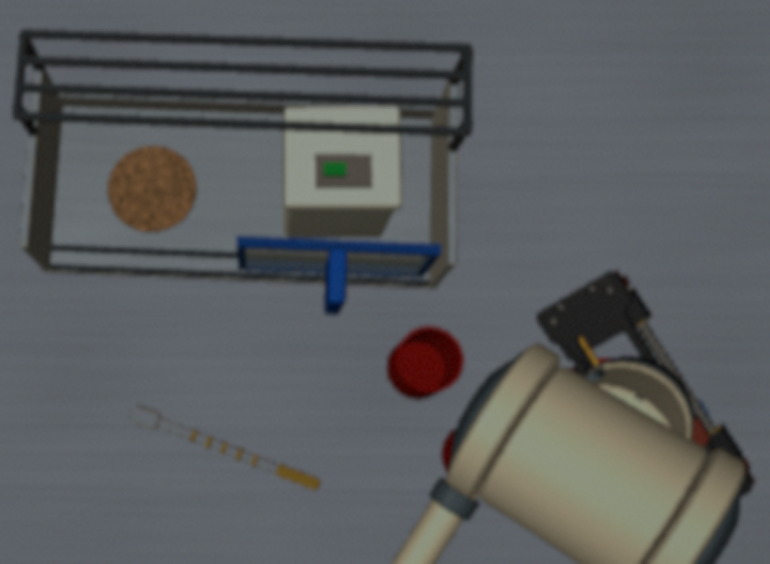

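The guard is fully right over the yerbera (top crop (340,255)), and the gripper hovers over the target cup (side crop (162,440)) clear of the pot at (140,535). Descending now.

```bash
python3 - <<'E'
from g import *
p,o=pose((.427,-.319,.068),-60,30,1); r.servo_line(p.tolist(),speed=.12)
s=r.sense();print(s['contact_force'].round(1))
snap('side','s3')
r.grab(20); s=r.sense();print(s['clock'],s['opening'],s['contact_force'].round(1))
p,o=pose((.427,-.319,.21),-60,30,1); r.servo_line(p.tolist(),speed=.15)
snap('side','s4');s=r.sense();print(s['clock'],s['opening'],s['contact_force'].round(1))
crop('s3',220,230,360,440,2.8,'s3c');crop('s4',220,200,400,440,2.5,'s4c')
E
```

```text
[ 0.1 -0.4 -0.2]
11.2083 0.06186808077541162 [-0.4 -0.1  0.3]
12.3583 0.06161611623611118 [ 0.1  0.5 -1.4]
```

View pics/s3c.png

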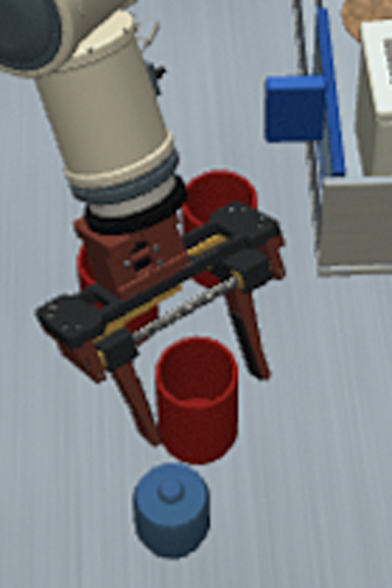

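View pics/s4c.png

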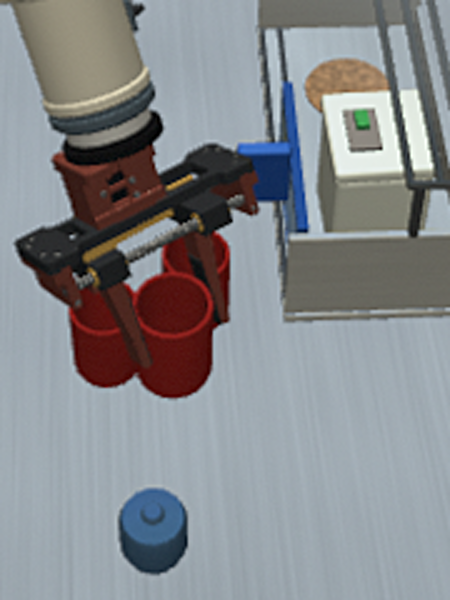

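```bash
python3 - <<'E'
from g import *
d=load('s4')
c=onz(d,220+175/2.5,200+307/2.5,.227);print(c)
im=cv2.imread('pics/s4.png')
k=3
im=cv2.resize(im,None,fx=k,fy=k,interpolation=cv2.INTER_CUBIC)
a=np.linspace(0,2*np.pi,80)
for cc,col in((c[:2],(0,255,0)),((.427,-.319),(255,255,0))):
  for z in(.142,.227):
    pts=np.array([px(d,(cc[0]+.031*np.cos(t),cc[1]+.031*np.sin(t),z))*k for t in a]).astype(int)
    cv2.polylines(im,[pts],True,col,1)
cv2.imwrite('pics/s4o.png',im[280*k:380*k,230*k:360*k]*1)
E
```

```text
[ 0.42975457 -0.32471983  0.227     ]
```

View pics/s4o.png

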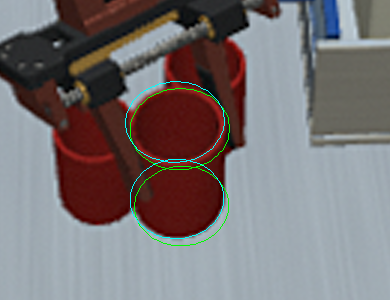

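```bash
python3 - <<'E'
from g import *
d=load('t2');m=onz(d,225+152/2.3,120+189/2.3,.014);print('mat T',m,'fit',W(P,(0,.092,.014)))
for f in('s2','t2'):
    d=load(f);k=4;im=cv2.resize(cv2.imread(f'pics/{f}.png'),None,fx=k,fy=k,interpolation=cv2.INTER_CUBIC)
    a=np.linspace(0,2*np.pi,80);c=W(P,(0,.092,.014))
    pts=np.array([px(d,(c[0]+.046*np.cos(t),c[1]+.046*np.sin(t),.014))*k for t in a]).astype(int)
    cv2.polylines(im,[pts],True,(0,255,0),1)
    u,v=px(d,c).astype(int); cv2.imwrite(f'pics/{f}m.png',im[(v-40)*k:(v+40)*k,(u-45)*k:(u+45)*k])
a=cv2.imread('pics/s2m.png');b=cv2.imread('pics/t2m.png');cv2.imwrite('pics/matov.png',np.hstack([a,b]))
for g in((-.16,.092,.25),(-.16,.092,.115),(-.002,.092,.115),(-.002,.092,.082)):
    print(np.round(ik(W(P,g),yd,30,1),0))
p,o=pose((.427,-.319,.28),-60,30,1);print(r.inverse_kinematics(p.tolist(),o.tolist()))
E
```

```text
mat T [0.63460129 0.10600811 0.014     ] fit [0.63698897 0.10525953 0.014     ]
[ 15. -38. 109.  -9.  80. -74.]
[ 15. -39. 124.  -9.  66. -72.]
[  9. -11. 104.  -7.  58. -76.]
[  9. -10. 106.  -7.  55. -76.]
[-32.10532357 -28.16170708 100.16513676 -13.69187424  81.21557982
 -63.24094313]
```

View pics/matov.png

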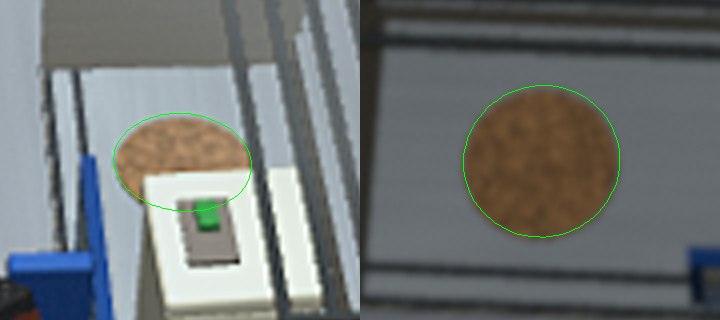

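The predicted mat circle fits in both views to 2–3 mm. Next I carry the cup to the front of the left bay and insert it.

```bash
python3 - <<'E'
from g import *
p,o=pose((.427,-.319,.28),-60,30,1); r.servo_line(p.tolist(),speed=.15)
p,o=pose(W(P,(-.16,.092,.25)),yd,30,1); r.reach(p.tolist(),o.tolist())
p,o=pose(W(P,(-.16,.092,.115)),yd,30,1); r.servo_line(p.tolist(),speed=.15)
s=r.sense();print(s['clock'],s['opening'],s['contact_force'].round(1))
snap('side','s5');snap('top','t5')
crop('s5',220,120,440,340,2.6,'s5c');crop('t5',200,120,480,365,2.5,'t5c')
E
```

```text
15.625 0.06174578243615263 [-0.  -0.2 -0.8]
```

View pics/s5c.png

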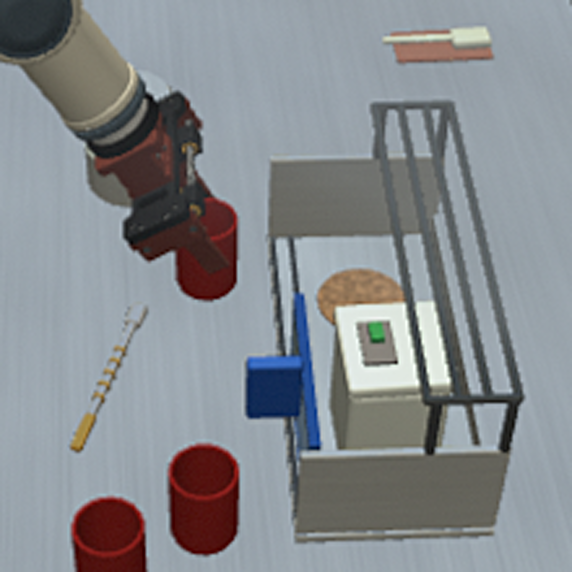

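View pics/t5c.png

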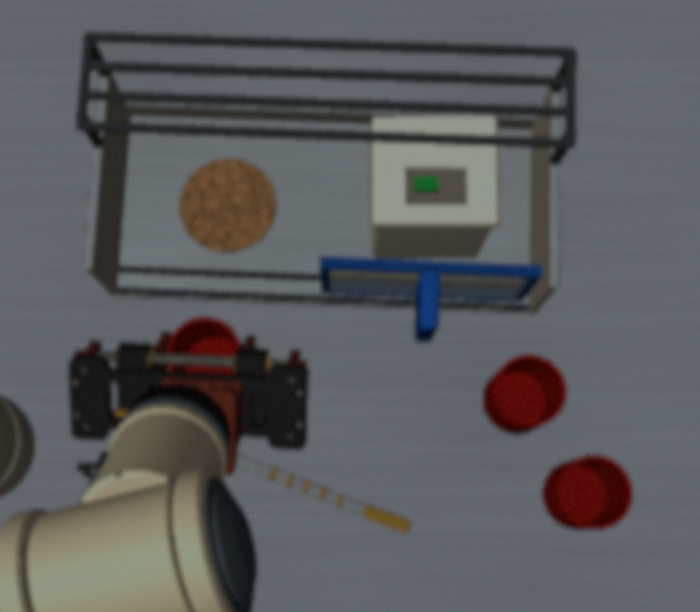

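```bash
python3 - <<'E'
from g import *
for g,v in(((-.16,.092,.095),.1),((-.08,.092,.095),.12),((-.003,.092,.095),.1),((-.003,.092,.084),.04),((-.003,.092,.0815),.02)):
    p,o=pose(W(P,g),yd,30,1); r.servo_line(p.tolist(),speed=v)
    s=r.sense();print(g,s['clock'],s['opening'],s['contact_force'].round(1))
snap('side','s6');snap('top','t6')
crop('s6',270,120,440,340,2.6,'s6c');crop('t6',200,120,480,365,2.5,'t6c')
E
```

```text
(-0.16, 0.092, 0.095) 16.075 0.06182717052679756 [-0.1 -0.9 -1.8]
(-0.08, 0.092, 0.095) 16.8917 0.06176192602779847 [ 0.6  0.2 -2.1]
(-0.003, 0.092, 0.095) 17.8083 0.06181125962707466 [ 0.3  0.9 -1.6]
(-0.003, 0.092, 0.084) 18.2333 0.06176287548871782 [ 0.3 -0.4 -1.8]
(-0.003, 0.092, 0.0815) 18.5083 0.06142320649693784 [ 0.9 -0.2 -0.1]
```

View pics/s6c.png

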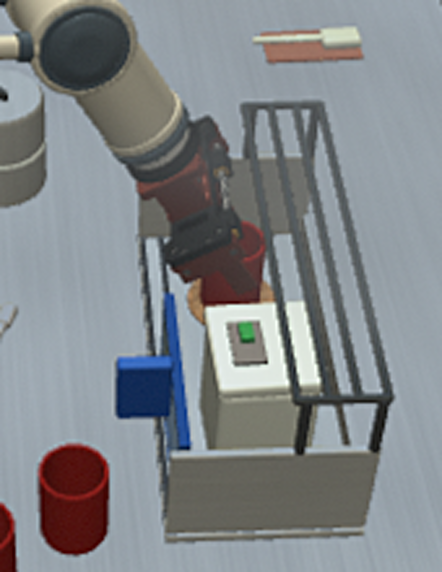

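View pics/t6c.png

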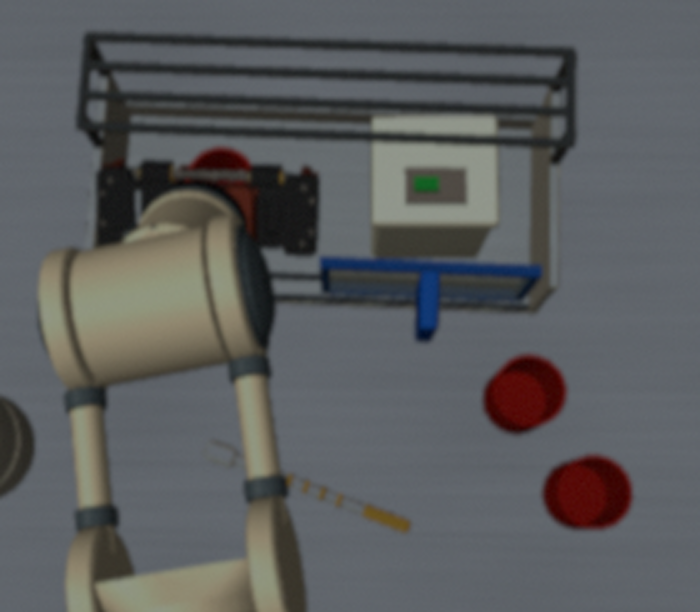

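The cup is down on the mat: the vertical load dropped from 1.8 to 0.1 N. Release and back out along the tool axis.

```bash
python3 - <<'E'
from g import *
r.let_go(); s=r.sense();print(s['clock'],s['opening'],s['contact_force'].round(1))
p,o=pose(W(P,(-.003,.092,.0815)),yd,30,1)
b=np.array([np.sin(np.pi/6)*np.cos(P[2]),np.sin(np.pi/6)*np.sin(P[2]),-np.cos(np.pi/6)])
p=p-.10*b; r.servo_line(p.tolist(),speed=.12)
p[0]-=.08;p[2]+=.03; r.servo_line(p.tolist(),speed=.2)
s=r.sense();print(s['clock'],s['contact_force'].round(1))
snap('side','s7');snap('top','t7')
crop('s7',300,150,430,335,3.2,'s7c');crop('t7',200,120,480,365,2.5,'t7c')
E
```

```text
19.2167 0.08785717205773691 [ 0.6 -0.3  1.6]
20.775 [-0.  -0.1 -1.1]
```

View pics/s7c.png

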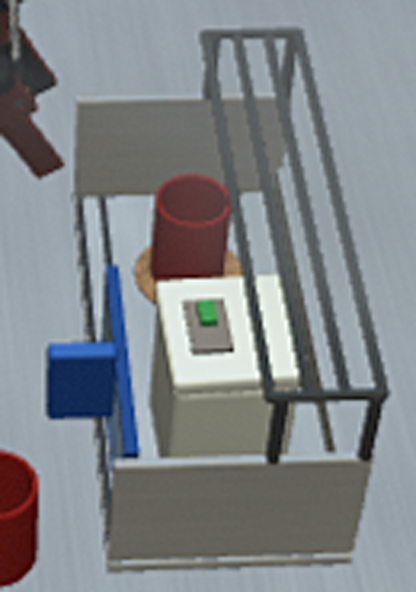

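View pics/t7c.png

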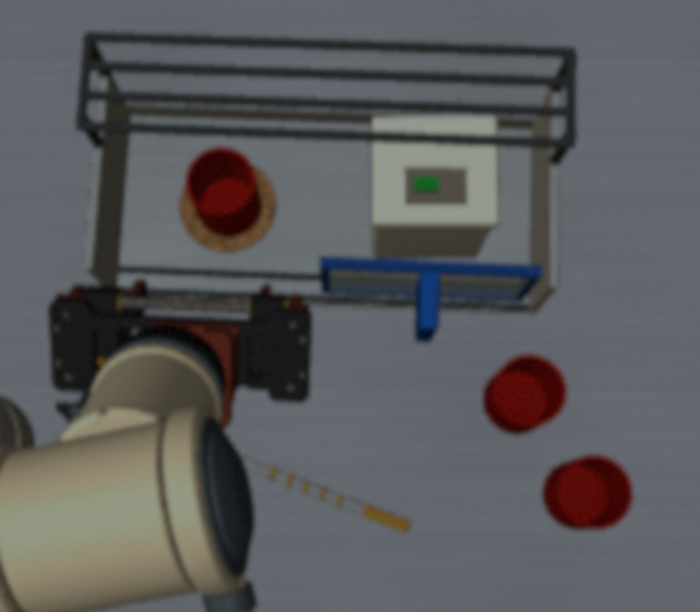

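The cup stands upright with mat ring visible on all sides (top crop (224,190) on mat (228,203)). Next, close the guard.

```bash
python3 - <<'E'
from g import *
y0=-.0915
p,o=pose(W(P,(-.108,y0,.21)),yd,0,1); r.reach(p.tolist(),o.tolist())
p,_=pose(W(P,(-.108,y0,.103)),yd,0,1); r.servo_line(p.tolist(),speed=.15)
r.grab(12); s=r.sense(); print(s['clock'],s['opening'],s['contact_force'].round(1))
for y in (.0,.07,.086,.092,.095,.097):
    p,_=pose(W(P,(-.108,y,.103)),yd,0,1); r.servo_line(p.tolist(),speed=.1 if y<.08 else .04)
    s=r.sense(); print(y,s['clock'],s['contact_force'].round(1),s['tcp_pos'].round(4),s['opening'])
    if abs(s['contact_force'][1])>15: break
E
```

```text
23.6 0.016243153498446468 [0.8 6.6 0. ]
0.0 24.6667 [ 0.9  2.2 -0. ] [0.5255 0.0176 0.2659] 0.015686199272781698
0.07 25.5167 [-0.4  2.4 -0.9] [0.5282 0.0876 0.2659] 0.016183189727519167
0.086 26.0667 [-1.4  2.7 -1.3] [0.5288 0.1039 0.2659] 0.015951248970479913
0.092 26.3667 [-2.6  3.  -0.7] [0.529  0.1098 0.2659] 0.016062805525965753
0.095 26.6167 [-3.3 -3.6 -0.7] [0.5291 0.1119 0.2659] 0.0160250434641801
0.097 26.8667 [ -4.1 -10.9  -0.2] [0.5292 0.1125 0.2659] 0.016113046363967144
```

```bash
python3 - <<'E'
from g import *
p,_=pose(W(P,(-.108,.099,.103)),yd,0,1); r.servo_line(p.tolist(),speed=.03)
s=r.sense(); print(s['contact_force'].round(1),s['tcp_pos'].round(4))
r.let_go()
p,_=pose(W(P,(-.108,.095,.24)),yd,0,1); p[1]=s['tcp_pos'][1]; r.servo_line(p.tolist(),speed=.15)
q=p.copy(); q[0]-=.15; q[2]+=.08;r.servo_line(q.tolist(),speed=.2)
r.wait(.3);s=r.sense(); print(s['clock'],s['contact_force'].round(1))
snap('side','s8');snap('top','t8')
crop('s8',300,150,430,335,3.2,'s8c');crop('t8',200,120,480,365,2.5,'t8c')
for f in('s8','t8'):
    d=load(f)
    for y in(0,.184): print(f,y,px(d,W(P,(-.076,y,.118))))
E
```

```text
[ -3.7 -17.8  -0.2] [0.5293 0.1132 0.2658]
30.6583 [-0.6  0.3 -0.6]
s8 0 [334.54363846 231.95551758]
s8 0.184 [329.24398117 182.84215287]
t8 0 [328.29812208 224.16847415]
t8 0.184 [240.96943812 220.55666113]
```

View pics/s8c.png

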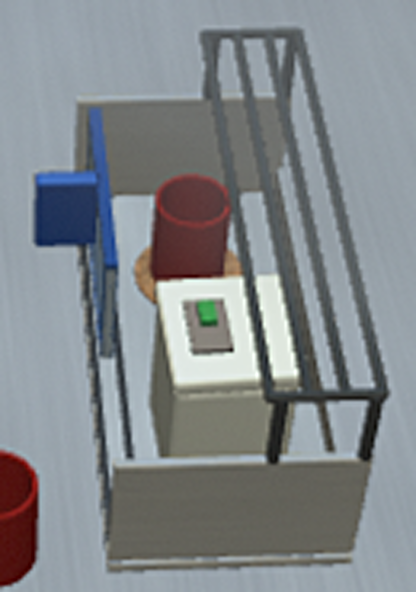

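View pics/t8.png

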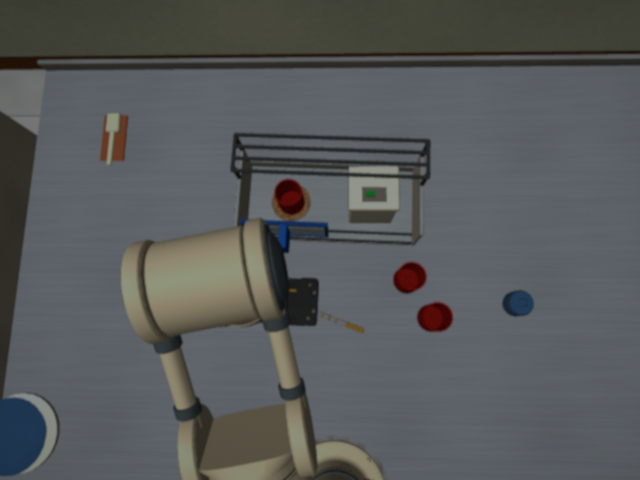

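View pics/s8.png

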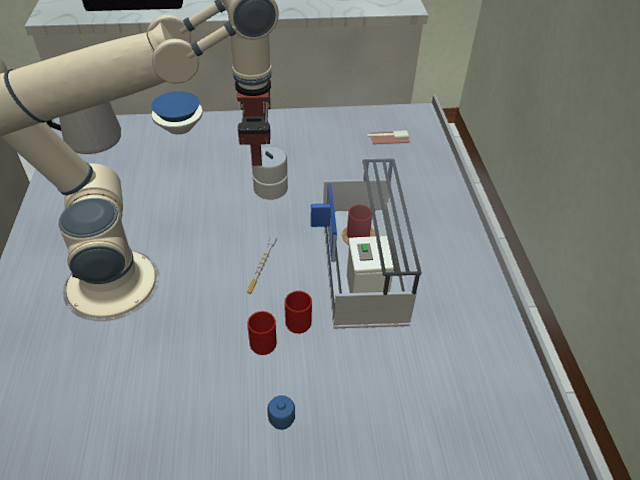

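The guard's right end reads (327,224) in the top view, against (328,224) predicted for fully left. The cup stands upright on the mat, everything else is where it started, and the arm is clear (about 0.6 N, sensor noise).

```bash
python3 -c "
from station import r
r.hand_in(); print(r.sense()['clock'])"
```

```text
the job is handed in; nothing more can be done
the job is handed in; nothing more can be done
```

The job is done and handed in at about 31 s of the 72 s allowed; no verdict was reported. I slid the guard fully right over the yerbera and stood the rightmost red cup upright on the mat in the free left bay. Then I let go of it and slid the guard fully left over the cup.

**Last checks:**
- **Guard:** it met its stop at both ends with 18–20 N of resistance. Closed, its right edge is within 1 px of the fully-left prediction.
- **Cup:** the cork ring shows all round the foot in the top view taken just after release. It still looked upright and in the same place in the final pictures.
- **Other things:** the yerbera, tins, sugar pot, bombilla and the two look-alike cups look unmoved, and the arm is clear of everything.

**Disagreements:** the two cameras differed by 3–5 mm on the cups and up to about 10 mm on the sugar pot. In the top view my picked station corners were about 3 px off the fit. None of this affected the result.

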